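# Shift the bench grinding spindle into second gear

## Robot

A 6-joint arm with a two-finger parallel gripper is mounted at the origin on a cart in front of the work surface, level with it; the furniture and walls round the work are solid. World frame = base frame: x ahead of the robot, y to its left, z up, the work surface at z = 0. Lengths are in mm, angles in rad, forces in N, time in s.
With the tool pointing down it reaches from about 325 to 1000 mm from the base axis. Payload 5.1 kg.
Tool frame: the origin (TCP) lies at the very end of the fingers, on their centre line; the grasp point (between the pads) lies 19 mm behind it (manip.hold_point_z is the distance from the TCP to the grasp point, in mm); z points along the fingers, y is the direction in which the jaws open and shut (so a half turn about z gives the same grasp; the last joint's range is limited). The gripper opens to 85 mm and grips with 20 to 120 N. Pads are 22 mm wide; open, the fingers measure 114 mm over their backs; the gripper's body (76 mm by 85 mm) begins 54 mm behind the grasp point. The pads swing forward as they close: fully open they stand 13 mm farther back than shut.
Start: joints at [1.226, 0.124, 1.65, -0, 1.367, -0.083], TCP at [168.255, 627.834, 231.322] pointing down, gripper open.
Joint ranges: [-2.61, 2.61], [-1.02, 2.33], [0.03, 2.71], [-1.35, 4.49], [0.32, 2.68], [-2.91, 2.91]. Speed limits (rad/s): [2.57, 2.57, 3.14, 3.14, 3.14, 3.14].

## Interface

Orientations are given as a unit quaternion [x, y, z, w].
In Python, from plant import manip, claw, planner, cams gives the robot as it stands. Calls block until the motion is done:
- manip.goto(position, orientation): joint-space move of the TCP to a pose.
- manip.move_l(position, orientation=None, v=150, guard=None): straight line of the TCP; orientation=None keeps the orientation; v is the mean speed in mm/s. With guard (N) it stops when the force on the tool has changed by that much, and returns True; else False.
- manip.move_joints(angles): joint-space move.
- claw.grip(opening, f_grip=None): finger opening in mm; f_grip is the grip in N (None keeps the last); returns when the fingers have stopped.
- manip.hold(seconds).
- planner.inverse_kinematics(position, orientation): joint angles nearest the present ones, or None.
- manip.get_obs(): the state.
- cams.camera(name): name is "scene" or "side" or "wrist"; returns a dict with "color" (400x640x3 uint8, red, green, blue), "depth" (400x640 float32, mm along the optical axis (not along the pixel's ray), 0 where there is no reading), "fx", "fy", "cx", "cy" (pixels), "position" and "rotation" of the camera in the world. Camera axes: x right, y up, looking along -z (the intrinsics and any distortion apply to the point x, -y, -z); pixel columns grow to the right and rows downward; lengths in mm; the calibration is good to about 2 mm. A picture is of the moment at which its call begins.
A pose or a line that the arm cannot do raises manip.IKError and nothing moves.
- manip.hand_in(): hands the job in, once; it reports no verdict.
The state is a dict: "clock": time; "joint_pos": joint angles; "joint_vel": joint speeds; "effort": joint torques, N m; "ee_pos": TCP position; "tool_rot": TCP orientation; "force": force on the tool from outside, world axes, zero at the start; "moment": the same for the moment, N m; "opening": finger opening in mm.
Only numpy, scipy, OpenCV 4.12 (cv2) and the standard library are available. Lean on these libraries where they do the work, as an engineer would, in place of code of your own. Each camera call takes 0.05 s, during which the arm holds its last target.

## Task

Get the bench grinding spindle ready to run in second gear, only pushing with the fingertips. First push the spindle-lock tab on top of the grey spindle head towards the front edge of the bench as far as it goes, so the spindle is free; only then push the ball-headed gear lever forward, away from the front, out of neutral, past the first-gear click and on to its second and last stop. Leave the loose spare grinding cone, the cap and the hex key where they are.

Things in the scene. Friction and masses are not known exactly. Their poses are not given: they have to be found in the camera images.
- spindle_head: Spindle head: grey housing bolted to the bench, grinding cone at -y, ribbed motor at +y. Origin: centre of its underside, on the bench; x points from its front to its back (away from the robot, give or take yaw), z up. Base plate 170 (x) x 236 (y) mm, housing 146 x 200, flat top at z = 85. Lever at y = +52, lock tab at y = -55; cone reaches y = -178. Detent turret at x 0, y +78, under z = 104.
- gear_lever (a joint): Gear lever, rad: 0 neutral (leans 0.45 to -x), 0.45 first gear (upright, spring click), 0.90 second gear (leans 0.45 to +x, hard stop). Hinge along the machine's y at x 0, y +52, z 62 mm. A spring pulls it into the nearest position; it tips over at about 0.20 and 0.70. Pushing the knob takes 5 to 10 N to leave neutral or first. It stays where it clicks in.
- lever_knob (a point): Centre of the black ball knob, 34 mm in diameter, on the gear lever, 90 mm from its hinge. In the machine's frame it travels from x = -39, z = 143 mm (neutral) over x = 0, z = 152 (first) to x = +39, z = 143 (second), always at y = +52.
- spindle_lock (a joint): Travel of the spindle-lock tab, m: 0 = locked, 0.032 = released (tab slid to the stop towards the front, along the machine's -x). Dry friction of about 2.5 N; it stays where it is left.
- lock_tab (a point): Middle of the top edge of the upright steel lock tab, 120 mm above the bench; machine x = +16 mm locked, -16 mm released. The tab is 9 mm thick (x), 22 mm wide (y) and rises from its slide foot (top at z = 92 mm, 15 mm to either side in x) to z = 120 mm. Rails beside it are 92 mm high; behind it the machine has nothing higher.
- spare_cone: Spare grinding cone, reddish brown, 38 mm in diameter, 42 mm tall, standing loose on the bench left of the spindle head. Origin: centre of its underside. To be left alone.
- cap: Orange plastic cap, open at the top, 42 mm in diameter, 36 mm tall, loose on the bench behind the spindle head. Origin: centre of its underside. To be left alone.
- key: Steel hex key, about 49 x 87 x 7 mm, lying loose on the bench behind the spindle head. Origin: centre of its underside. To be left alone.

How it is judged (in metres and radians):
On the way, in this order (a step that is already met when the one before it is completed fails the run):
1. the spindle lock is slid fully to its released stop (at least 28 of 32 mm) (value of joint spindle_lock above 0.028 m), for 0.2 s.
2. the gear lever is at its second stop (value of joint gear_lever above 0.86 rad), for 0.2 s.
At the end, for the whole second after the job is handed in: The spindle lock stands at its released stop (at least 28 of 32 mm), the gear lever at its second stop (over 0.86 of 0.90 rad), and the spare cone, cap and hex key are within 30 mm of where they stood (value of joint spindle_lock above 0.028 m and value of joint gear_lever above 0.86 rad and distance of each of spare_cone, cap, key from where it was at the start of the episode below 0.03 m); the robot touches nothing.
It fails at once if the gear lever is pushed out of neutral while the spindle is still locked (value of joint gear_lever above 0.2 rad and value of joint spindle_lock below 0.024 m).
It fails at once if the spare cone, the cap or the hex key is lifted, carried or knocked away (moved over 30 mm) (distance of any of spare_cone, cap, key from where it was at the start of the episode above 0.03 m).
It also fails if it takes over 42 s, if anything falls off the work surface, if the arm or the gripper's body presses on something with over 40 N, if the wrist force passes 120 N, or if a joint passes its speed limit or range.

## Working session

There is one attempt and no reset: what is moved stays moved. The work goes in short steps, each a Python script; the robot and the scene stay as the last script left them, time stands still between calls to the robot, and variables do not carry over. Pictures are saved under pics/ and viewed, and the job is handed in when it is done.

```bash
mkdir -p pics; ls
python3 - <<'E'
from plant import manip, claw, planner, cams
import cv2,numpy as np
for n in("scene","side","wrist"):
    c=cams.camera(n); cv2.imwrite(f"pics/{n}0.png",c["color"][:,:,::-1]); np.savez(f"pics/{n}0.npz",**c)
    print(n,{k:c[k] for k in c if k not in("color","depth")})
print(manip.get_obs())
E
```

```text
pics
scene {'fx': 470.8814678942967, 'fy': 470.8814678942967, 'cx': 324.8835772300782, 'cy': 194.38025544717885, 'position': array([ 240.74793077, -929.11867032,  474.49505031]), 'rotation': array([ 0.52935074, -0.12258873, -0.18727796,  0.81834391])}
side {'fx': 508.19342529574243, 'fy': 508.19342529574243, 'cx': 312.2864577633018, 'cy': 194.1126888864358, 'position': array([273.59502515, 467.77580454, 527.84473241]), 'rotation': array([-0.10357368,  0.50446491,  0.84032793, -0.16922355])}
wrist {'fx': 312.9154231941498, 'fy': 312.9154231941498, 'cx': 319.42345953871825, 'cy': 195.2677308054861, 'position': array([ 94.97610361, 646.83430888, 371.64235601]), 'rotation': array([-0.12132215, -0.09169236,  0.60200676,  0.78387582])}
{'clock': 0.15, 'joint_pos': array([ 1.22637854e+00,  1.24339988e-01,  1.65140508e+00,  1.68206685e-05,
        1.36750257e+00, -8.26223165e-02]), 'joint_vel': array([ 0.00132104, -0.00292614, -0.00356576,  0.00250833, -0.00129994,
        0.00179985]), 'effort': array([ 6.75404535e-04, -4.24227369e+01, -3.66013169e+01, -1.15560997e-05,
        4.52370965e-03, -9.05222009e-06]), 'ee_pos': array([168.10023972, 627.37576589, 230.31884442]), 'tool_rot': array([ 1.30525896e-01,  9.91444555e-01, -8.06958057e-04, -1.83395936e-04]), 'force': array([-0.18985329,  0.23892727, -0.83046732]), 'moment': array([0.00353826, 0.00576058, 0.06801915]), 'opening': 85.727658202648}
```

View pics/scene0.png

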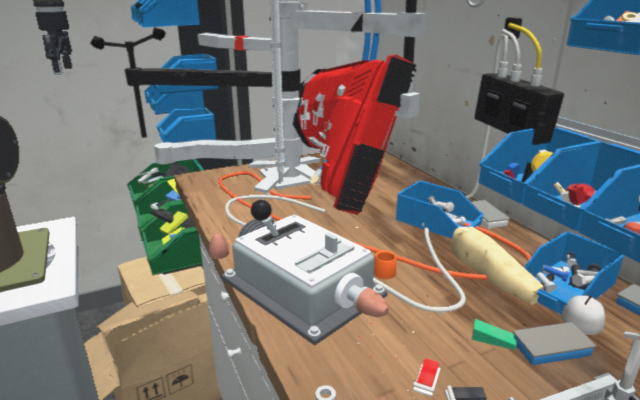

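View pics/side0.png

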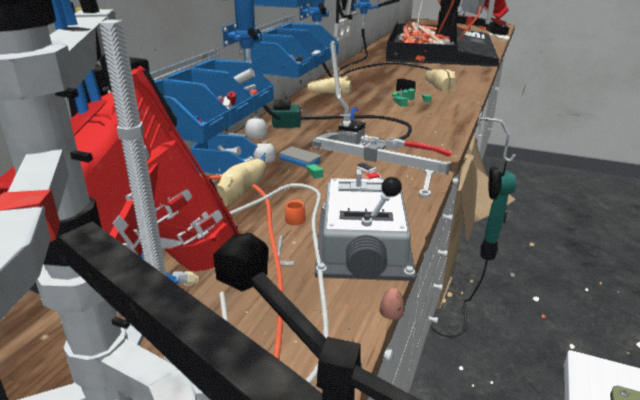

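View pics/wrist0.png

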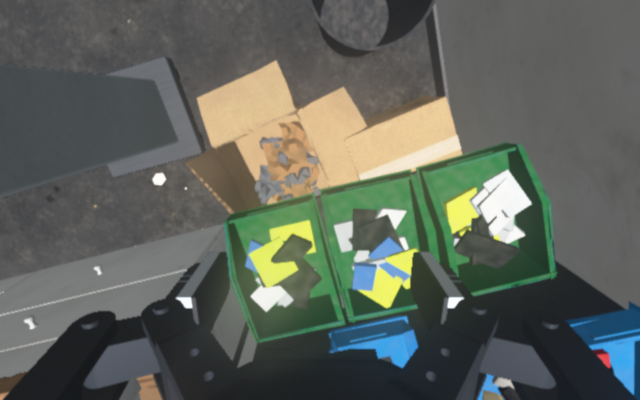

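The scene view shows the knob at about (261,210), the tab at about (331,242), the cone at (372,303) and the spare cone at (218,246). In the side view the knob is at (391,187) and the tab at about (362,175). Next I'll convert these to world positions.

```bash
cat > h.py <<'E'
import numpy as np,cv2
from scipy.spatial.transform import Rotation as R
def cloud(c):
    d=c["depth"];v,u=np.mgrid[:d.shape[0],:d.shape[1]]
    p=np.stack([(u-c["cx"])/c["fx"]*d,-(v-c["cy"])/c["fy"]*d,-d],-1)
    w=R.from_quat(c["rotation"]).apply(p.reshape(-1,3)).reshape(p.shape)+c["position"]
    w[d<=0]=np.nan
    return w
E
python3 - <<'E'
from h import *
for n,px in(("scene",[(261,210),(331,238),(331,246),(300,240),(372,303),(218,246),(340,250),(240,240),(290,230)]),("side",[(391,187),(362,170),(362,178),(340,195),(365,257),(390,303),(295,212),(400,230)])):
    c=np.load(f"pics/{n}0.npz");w=cloud(c)
    for u,v in px: print(n,u,v,w[v,u].round(0),c["color"][v,u])
    m=(w[...,2]>81)&(w[...,2]<89)&(np.linalg.norm(w[...,:2],axis=-1)<1000)
    img=c["color"][:,:,::-1].copy(); 
    P=w[m]; 
    x0,y0,x1,y1=(200,180,420,350) if n=="scene" else (290,130,450,330)
    cv2.imwrite(f"pics/{n}0z.png",cv2.resize(img[y0:y1,x0:x1],None,fx=3,fy=3,interpolation=2))
    mm=np.zeros_like(m);mm[y0:y1,x0:x1]=m[y0:y1,x0:x1];
    k,l,s,_=cv2.connectedComponentsWithStats(mm.astype(np.uint8)); i=1+np.argmax(s[1:,4]);Q=w[l==i]
    print(len(Q),np.median(Q[:,2]),cv2.minAreaRect(Q[:,:2].astype(np.float32)))
E
```

```text
scene 261 210 [ 441. -287.  149.] [45 44 46]
scene 331 238 [ 526. -363.  117.] [134 142 146]
scene 331 246 [ 526. -365.  103.] [117 125 127]
scene 300 240 [ 502. -298.   85.] [247 246 247]
scene 372 303 [ 541. -466.   60.] [217 151 132]
scene 218 246 [ 395. -155.   25.] [183 129 112]
scene 340 250 [ 542. -364.   92.] [224 229 228]
scene 240 240 [ 412. -254.   85.] [246 246 246]
scene 290 230 [ 498. -263.   88.] [84 86 86]
4197 84.6467025293328 ((498.270263671875, -311.43505859375), (134.5191650390625, 187.75146484375), 19.552793502807617)
side 391 187 [ 442. -257.  151.] [35 35 40]
side 362 170 [ 597. -603.    2.] [155 147 141]
side 362 178 [ 546. -438.   65.] [186 170 167]
side 340 195 [ 550. -315.   85.] [248 248 250]
side 365 257 [ 456. -176.   62.] [57 61 64]
side 390 303 [ 399. -125.   27.] [160 114 103]
side 295 212 [ 642. -314.   29.] [201  94  58]
side 400 230 [ 417. -238.   86.] [239 240 242]
2873 84.55130242856904 ((499.2135314941406, -308.0687255859375), (131.8597869873047, 189.85923767089844), 19.087265014648438)
```

```bash
ls pics
```

```text
scene0.npz
scene0.png
scene0z.png
side0.npz
side0.png
side0z.png
wrist0.npz
wrist0.png
```

View pics/scene0z.png

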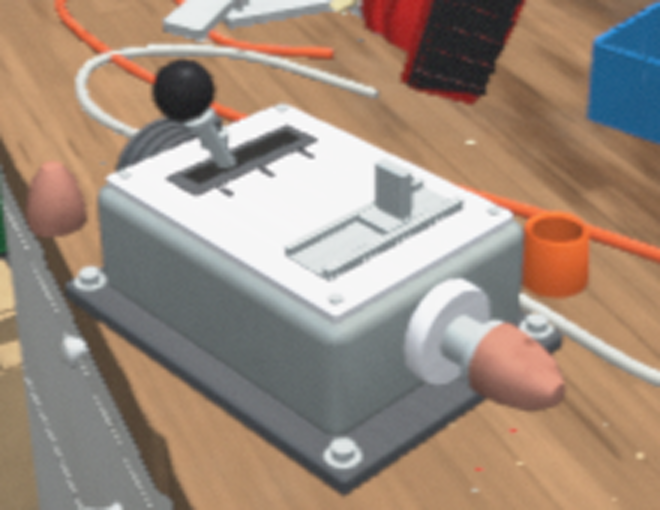

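View pics/side0z.png

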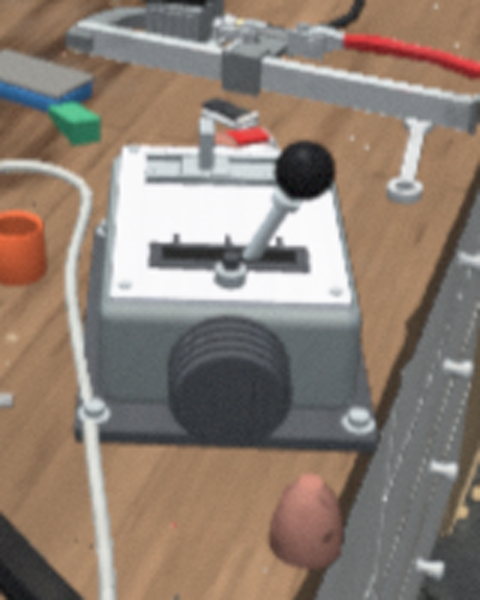

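Run:
```python
from h import *
from scipy.optimize import least_squares
def fr(yaw,o,p): return R.from_euler('z',yaw).apply(p-np.array([*o,0]))
C=np.array([498.7,-309.7])
for sgn in(19.3,-19.3):
    yaw=np.radians(sgn)
    Rz=R.from_euler('z',yaw)
    for n,p in(("knob",[-39,52,143]),("tab",[16,-55,120]),("cone",[0,-178,60])): print(sgn,n,Rz.apply(p)+[*C,0])
for n in("scene","side"):
    c=np.load(f"pics/{n}0.npz");w=cloud(c)
    near=np.linalg.norm(w[...,:2]-C,axis=-1)<150
    K=w[near&(w[...,2]>130)&(w[...,2]<175)]
    r=least_squares(lambda q:np.linalg.norm(K-q,axis=1)-17,K.mean(0),loss="soft_l1");print(n,"knob",len(K),r.x,np.abs(r.fun).mean())
    T=w[near&(w[...,2]>98)&(w[...,2]<124)&(w[...,1]<-325)&(w[...,0]>470)];print("tab",len(T),T.min(0) if len(T) else 0,T.max(0) if len(T) else 0,T.mean(0) if len(T) else 0, cv2.minAreaRect(T[:,:2].astype(np.float32)) if len(T) else 0)
    g=c["depth"]
```

```text
19.3 knob [ 444.70501447 -273.51241183  143.        ]
19.3 tab [ 531.97910682 -356.32082205  120.        ]
19.3 cone [ 557.5315619  -477.69656938   60.        ]
-19.3 knob [ 479.07851131 -247.7322892   143.        ]
-19.3 tab [ 495.62252363 -366.89728262  120.        ]
-19.3 cone [ 439.8684381  -477.69656938   60.        ]
scene knob 347 [ 444.48817566 -273.72381206  142.42766475] 0.7149287662160209
tab 184 [ 519.75919921 -370.98387041   98.14249977] [ 534.01558663 -348.07196961  120.67163764] [ 525.65398987 -361.42657176  110.39752038] ((526.1812133789062, -359.0951232910156), (9.445733070373535, 23.632713317871094), 22.67637062072754)
side knob 326 [ 445.64021151 -272.95962891  142.39658048] 0.79443205488345
tab 69 [ 520.91002671 -364.30592642   98.31376257] [ 533.64123919 -342.56931236  120.84249906] [ 525.88574163 -349.61154686  112.15506038] ((527.1430053710938, -353.8724060058594), (8.034941673278809, 21.14307403564453), 18.93172836303711)
```

Run:
```python
from h import *
for n in("scene","side"):
    c=np.load(f"pics/{n}0.npz");w=cloud(c).reshape(-1,3);w=w[np.isfinite(w[:,0])]
    r=np.hypot(w[:,0],w[:,1]);a=np.degrees(np.arctan2(w[:,1],w[:,0]))
    print(n)
    for lo in range(-60,100,10):
        for z0,z1 in((60,130),(130,250),(250,500),(500,900)):
            m=(a>=lo)&(a<lo+10)&(w[:,2]>z0)&(w[:,2]<z1)&(r<1100)
            if m.sum()>5: print(lo,z0,m.sum(),np.percentile(r[m],[0,2,50]).round())
from plant import planner
import scipy
Rz=R.from_euler('z',19.3,degrees=True)
down=lambda deg:R.from_euler('z',deg,degrees=True)*R.from_quat([0,1,0,0])
C=[498.7,-309.7,0]
for d in(19.3,109.3,-70.7,-160.7,199.3):
  q=down(d).as_quat()
  for p in([50,-55,220],[50,-55,100],[-16,-55,100],[-90,52,220],[-90,52,135],[30,52,135]):
    s=planner.inverse_kinematics(Rz.apply(p)+C,q); print(round(d),p,None if s is None else np.round(s,2))
```

```text
scene
-50 60 1812 [ 62. 579. 706.]
-50 130 186 [ 997.  997. 1006.]
-40 60 5612 [ 62.  66. 607.]
-40 130 4315 [  84.  513. 1031.]
-40 250 1509 [974. 979. 998.]
-30 60 1813 [ 62.  63. 566.]
-30 130 7008 [  64.   89. 1005.]
-30 250 3594 [ 961.  965. 1074.]
-20 60 1544 [ 62.  64. 714.]
-20 130 4554 [  63.   88. 1003.]
-20 250 9503 [  88.  985. 1046.]
-10 60 1988 [  63.   64. 1019.]
-10 130 5998 [ 63.  91. 760.]
-10 250 9968 [ 88. 729. 838.]
0 60 1397 [  64.  570. 1020.]
0 130 3228 [ 64.  95. 697.]
0 250 5008 [ 93. 618. 771.]
10 60 1382 [ 64. 553. 629.]
10 130 998 [ 99. 102. 675.]
10 250 4454 [573. 592. 700.]
20 60 1350 [520. 527. 671.]
20 130 1315 [515. 576. 718.]
20 250 5633 [486. 501. 730.]
30 60 1066 [452. 455. 515.]
30 130 477 [672. 675. 689.]
30 250 2155 [431. 438. 631.]
40 60 558 [434. 440. 783.]
40 130 835 [432. 436. 656.]
40 250 1852 [403. 414. 731.]
50 60 1173 [721. 731. 855.]
50 130 181 [626. 628. 867.]
50 250 1819 [399. 408. 820.]
60 60 284 [816. 823. 920.]
60 250 273 [802. 816. 934.]
70 60 107 [1088. 1089. 1097.]
70 130 224 [ 595.  597. 1096.]
70 250 2096 [570. 576. 622.]
80 
[... 1998 characters left out ...]
.19 -0.89]
-161 [50, -55, 220] [-0.63  0.16  1.63 -0.    1.35  0.6 ]
-161 [50, -55, 100] [-0.63  0.26  1.73 -0.    1.16  0.6 ]
-161 [-16, -55, 100] [-0.72  0.18  1.82 -0.    1.14  0.52]
-161 [-90, 52, 220] [-0.74 -0.23  2.01 -0.    1.36  0.49]
-161 [-90, 52, 135] [-0.74 -0.15  2.09 -0.    1.2   0.49]
-161 [30, 52, 135] [-0.55  0.02  1.92 -0.    1.19  0.68]
199 [50, -55, 220] [-0.63  0.16  1.63 -0.    1.35  0.6 ]
199 [50, -55, 100] [-0.63  0.26  1.73 -0.    1.16  0.6 ]
199 [-16, -55, 100] [-0.72  0.18  1.82 -0.    1.14  0.52]
199 [-90, 52, 220] [-0.74 -0.23  2.01 -0.    1.36  0.49]
199 [-90, 52, 135] [-0.74 -0.15  2.09 -0.    1.2   0.49]
199 [30, 52, 135] [-0.55  0.02  1.92 -0.    1.19  0.68]
```

Run:
```python
from h import *
from plant import planner,manip
rng=np.random.default_rng(0)
A=[];B=[];D=[];E=[]
q=R.from_quat([0.130526,.9914448,0,0]).as_quat()
for i in range(60):
    a=1.2;r=rng.uniform(330,800);z=rng.uniform(50,500)
    s=planner.inverse_kinematics([r*np.cos(a),r*np.sin(a),z],q)
    if s is None: continue
    A.append([1,np.sin(s[1]),np.sin(s[1]+s[2]),np.cos(s[1]+s[2])]);B.append(r)
    D.append([1,np.cos(s[1]),np.cos(s[1]+s[2]),np.sin(s[1]+s[2])]);E.append(z)
print(len(A))
for M,b in((A,B),(D,E)):
    x,res,*_=np.linalg.lstsq(np.array(M),np.array(b),rcond=None);print(x,res)
for r in (300,320,330,350,380):
  for z in(150,230,300,400,500):
    s=planner.inverse_kinematics([r*np.cos(a),r*np.sin(a),z],q);print(r,z,None if s is None else s.round(2))
# obstacle in sweep sector r<560
for n in("scene","side"):
    c=np.load(f"pics/{n}0.npz");w=cloud(c).reshape(-1,3);w=w[np.isfinite(w[:,0])]
    r=np.hypot(w[:,0],w[:,1]);a=np.degrees(np.arctan2(w[:,1],w[:,0]))
    m=(r<560)&(r>150)&(a>-20)&(a<68)&(w[:,2]>20)
    H,_,_=np.histogram2d(a[m],r[m],bins=[range(-20,71,10),range(150,561,30)]);
    for lo in range(-20,70,10):
        k=m&(a>=lo)&(a<lo+10)
        if k.any(): print(n,lo,"z",np.percentile(w[k,2],[0,5,50,95,100]).round(),"r",r[k].min().round(), w[k][np.argmin(r[k])].round())
```

```text
60
[  7.31530703 450.12600706 608.19803921  42.43990552] [1.40910458]
[-52.3 452.4 613.1 -42.4] [1.98969942e-24]
300 150 [ 1.02 -0.74  2.46 -0.    1.42 -0.29]
300 230 [ 1.02 -0.78  2.35 -0.    1.58 -0.29]
300 300 [ 1.02 -0.78  2.23 -0.    1.69 -0.29]
300 400 [ 1.02 -0.75  2.05 -0.    1.84 -0.29]
300 500 [ 1.02 -0.68  1.85 -0.    1.97 -0.29]
320 150 [ 1.03 -0.67  2.42 -0.    1.39 -0.28]
320 230 [ 1.03 -0.71  2.31 -0.    1.54 -0.28]
320 300 [ 1.03 -0.72  2.2  -0.    1.66 -0.28]
320 400 [ 1.03 -0.7   2.03 -0.    1.81 -0.28]
320 500 [ 1.03 -0.64  1.83 -0.    1.95 -0.28]
330 150 [ 1.04 -0.63  2.4  -0.    1.37 -0.27]
330 230 [ 1.04 -0.68  2.3  -0.    1.53 -0.27]
330 300 [ 1.04 -0.69  2.19 -0.    1.65 -0.27]
330 400 [ 1.04 -0.67  2.01 -0.    1.8  -0.27]
330 500 [ 1.04 -0.62  1.81 -0.    1.94 -0.27]
350 150 [ 1.05 -0.56  2.36 -0.    1.34 -0.26]
350 230 [ 1.05 -0.62  2.26 -0.    1.5  -0.26]
350 300 [ 1.05 -0.64  2.16 -0.    1.62 -0.26]
350 400 [ 1.05 -0.62  1.98 -0.    1.78 -0.26]
350 500 [ 1.05 -0.57  1.79 -0.    1.92 -0.26]
380 150 [ 1.06 -0.47  2.3  -0.    1.31 -0.25]
380 230 [ 1.06 -0.53  2.21 -0.    1.46 -0.25]
380 300 [ 1.06 -0.55  2.11 -0.    1.59 -0.25]
380 400 [ 1.06 -0.55  1.94 -0.    1.75 -0.25]
380 500 [ 1.06 -0.5   1.75 -0.    1.9  -0.25]
scene -20 z [20. 21. 36. 41. 43.] r 406.0 [ 383. -134.   24.]
scene 10 z [ 70.  72.  92. 107. 108.] r 548.0 [516. 185. 105.]
scene 20 z [ 58.  67. 253. 281. 284.] r 486.0 [424. 239. 268.]
scene 30 z [ 48.  57. 256. 364. 381.] r 431.0 [332. 275. 262.]
scene 40 z [ 53. 123. 274. 349. 360.] r 403.0 [260. 307. 346.]
scene 50 z [333. 337. 350. 360. 362.] r 399.0 [253. 309. 342.]
side -20 z [20. 22. 36. 64. 70.] r 405.0 [ 384. -131.   21.]
side 10 z [104. 105. 106. 108. 108.] r 554.0 [522. 185. 105.]
side 20 z [249. 257. 282. 284. 285.] r 491.0 [426. 245. 284.]
side 30 z [251. 265. 286. 379. 383.] r 445.0 [350. 275. 286.]
side 40 z [314. 331. 347. 351. 354.] r 426.0 [291. 311. 348.]
```

```bash
cat >> h.py <<'E'
Rz=R.from_euler('z',19.3,degrees=True); C=np.array([498.7,-309.7,0])
Q=(R.from_euler('z',199.3,degrees=True)*R.from_quat([0,1,0,0])).as_quat()
M=lambda *p:Rz.apply(np.array(p,float))+C
inv=lambda p:Rz.inv().apply(np.array(p)-C)
E
python3 - <<'E'
from h import *
from plant import manip,claw,cams
o=manip.get_obs()
claw.grip(0,40)
manip.move_joints([1.36,-.8,2.37,0,1.57,-.083])
print(manip.get_obs()["ee_pos"],manip.get_obs()["clock"])
manip.move_joints([-.63,-.8,2.37,0,1.57,.6])
o=manip.get_obs();print(o["ee_pos"],o["clock"],o["force"],o["opening"])
for n in("scene","side"):
    c=cams.camera(n); cv2.imwrite(f"pics/{n}1.png",c["color"][:,:,::-1])
E
```

```text
[  8.27805974 294.48043995 221.75512422] 2.3
[ 265.35017034 -126.61736998  221.00053246] 4.3833 [-0.45459545  0.91392916 -0.33243412] -0.00757204934734141
```

Run:
```python
from h import *
from plant import manip,claw,cams
manip.goto(M(56,-55,215),Q)
o=manip.get_obs();print(inv(o["ee_pos"]).round(1),o["clock"],o["force"].round(1))
manip.move_l(M(56,-55,102),v=120)
o=manip.get_obs();print(inv(o["ee_pos"]).round(1),o["clock"],o["force"].round(1))
for n in("scene","side"):
    c=cams.camera(n); cv2.imwrite(f"pics/{n}2.png",cv2.resize(c["color"][100:350,200:450,::-1],None,fx=2.4,fy=2.4))
```

```text
[ 56.  -54.6 215.7] 5.875 [ 0.1  0.4 -0.2]
[ 56.5 -55.7 103.3] 6.9667 [ 0.3  0.5 -0.4]
```

View pics/scene2.png

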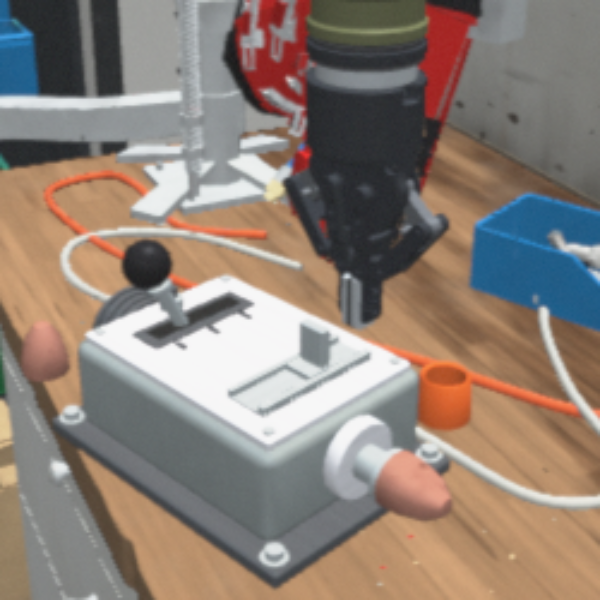

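View pics/side2.png

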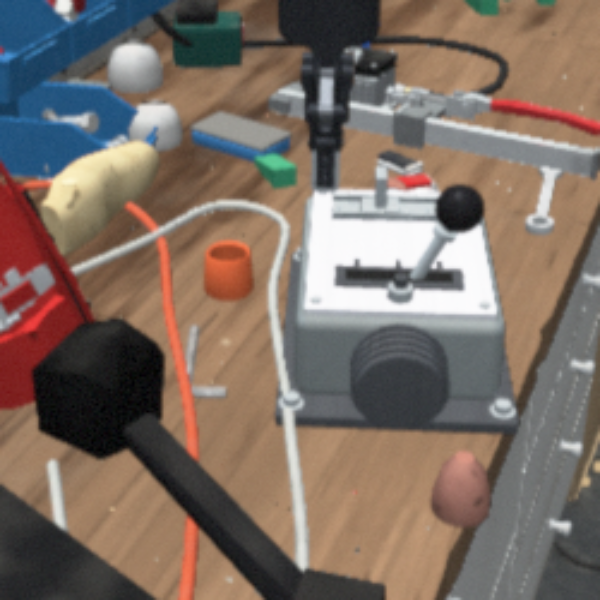

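The fingertip (scene crop 357,320) stands clear behind the tab (315,345) and in line with it, so I'll push now.

Run:
```python
from h import *
from plant import manip,claw,cams
def p(t):
    o=manip.get_obs();print(t,inv(o["ee_pos"]).round(1),round(o["clock"],2),Rz.inv().apply(o["force"]).round(1))
for x,v,g in((20,60,15),(6,40,15),(-14,30,18)):
    r=manip.move_l(M(x,-55,102),v=v,guard=g);p((x,r))
    if r: break
manip.hold(.25);p("hold")
for n in("scene","side"):
    c=cams.camera(n); np.savez(f"pics/{n}3.npz",**c);cv2.imwrite(f"pics/{n}3.png",cv2.resize(c["color"][100:350,200:450,::-1],None,fx=2.4,fy=2.4))
```

```text
(20, False) [ 19.6 -55.1 102. ] 7.82 [-0.1  0.1  0.1]
(6, False) [  5.4 -55.  102. ] 8.32 [-0.7 -0.   0.3]
(-14, True) [  0.2 -54.9 102. ] 8.73 [ 3.6 -0.   0.4]
hold [  0.2 -54.8 101.8] 8.98 [ 3.1 -1.   2.3]
```

View pics/scene3.png

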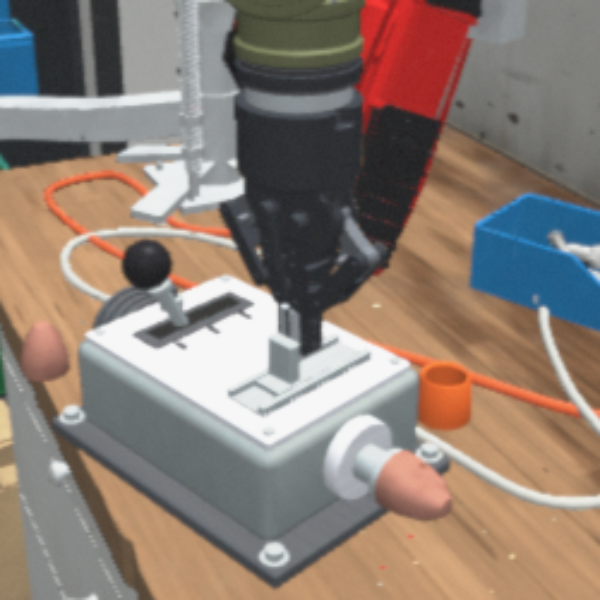

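Run:
```python
from h import *
# compare front face of tab before/after, in machine frame; region limited to the tab rows
for f in("scene0","scene3","side0","side3"):
    w=cloud(np.load(f"pics/{f}.npz")); m=inv(w.reshape(-1,3))
    k=(np.abs(m[:,1]+55)<16)&(m[:,2]>97)&(m[:,2]<119)&(m[:,0]>-40)&(m[:,0]<40)
    a=m[k]; print(f,len(a),np.percentile(a[:,0],[2,10,25,50,75,90]).round(1),np.percentile(a[:,1],[2,50,98]).round(1))
from plant import manip
def p(t):
    o=manip.get_obs();print(t,inv(o["ee_pos"]).round(1),round(o["clock"],2),Rz.inv().apply(o["force"]).round(1))
r=manip.move_l(M(-14,-55,102),v=30,guard=30);p(r)
manip.hold(.25);p("")
from plant import cams
c=cams.camera("scene");m=inv(cloud(c).reshape(-1,3))
k=(np.abs(m[:,1]+55)<16)&(m[:,2]>97)&(m[:,2]<119)&(m[:,0]>-40)&(m[:,0]<40)
print(np.percentile(m[k][:,0],[2,10,25,50,75,90]).round(1))
```

```text
scene0 169 [ 5.6  6.4  6.8  7.4  8.5 10.8] [-67.4 -58.8 -45.2]
scene3 258 [-21.9 -21.4 -20.6 -19.4  -8.7  -1.4] [-68.4 -61.7 -45. ]
side0 58 [ 8.4  8.7 10.2 12.2 14.3 15.9] [-61.3 -44.2 -41.2]
side3 144 [-19.2 -17.7 -14.5  -9.    1.5   8.3] [-57.8 -45.1 -39.6]
True [  0.5 -54.7 101.8] 9.42 [ 3.8 -1.2 -0.1]
 [  0.4 -54.7 101.8] 9.67 [ 5.4 -0.7 -0.7]
[-22.1 -21.4 -20.8 -19.6  -8.7  -1.1]
```

Run:
```python
from h import *
from plant import manip,claw,cams
def p(t):
    o=manip.get_obs();print(t,inv(o["ee_pos"]).round(1),round(o["clock"],2),Rz.inv().apply(o["force"]).round(1))
manip.move_l(M(14,-55,104),v=80)
manip.move_l(M(14,-55,235),v=200);p("up")
manip.goto(M(-100,52,235),Q);p("front")
for n in("scene","side"):
    c=cams.camera(n);np.savez(f"pics/{n}4.npz",**c);m=inv(cloud(c).reshape(-1,3))
    k=(np.abs(m[:,1]+55)<16)&(m[:,2]>97)&(m[:,2]<119)&(m[:,0]>-40)&(m[:,0]<40)
    print(n,np.percentile(m[k][:,0],[2,10,25,50,75,90,98]).round(1))
    b=dict(scene=(280,220),side=(320,130))[n]
    cv2.imwrite(f"pics/{n}4.png",cv2.resize(c["color"][b[1]:b[1]+80,b[0]:b[0]+100,::-1],None,fx=7,fy=7,interpolation=2))
```

```text
up [ 13.4 -54.3 233.3] 10.85 [-0.6  0.9 -0.6]
front [-99.8  51.8 234.3] 11.52 [-0.3 -0.  -0. ]
scene [-22.4 -21.6 -21.1 -20.4 -18.9 -15.3 -12.1]
side [-19.5 -19.  -17.4 -14.7 -11.9 -10.7 -10.6]
```

View pics/scene4.png

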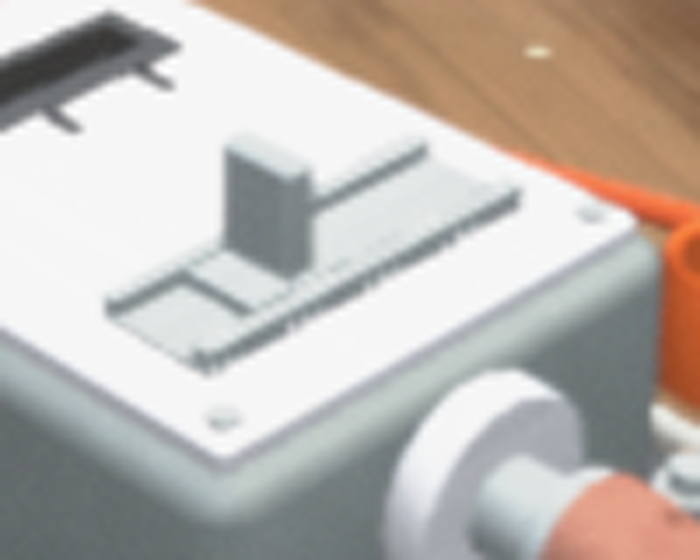

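View pics/side4.png

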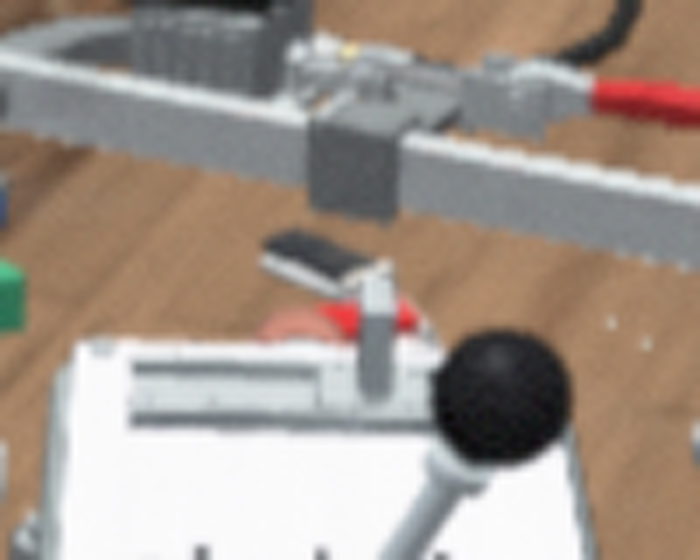

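After retreating, the tab sits at machine x of about -16 in both cameras: scene front face at -21, side span -19.5 to -10.6. It also didn't move any further under 30 N, so it's at its stop. Now the lever.

Run:
```python
from h import *
from plant import manip,claw,cams
def p(t):
    o=manip.get_obs();print(t,inv(o["ee_pos"]).round(1),round(o["clock"],2),Rz.inv().apply(o["force"]).round(1))
manip.move_l(M(-100,52,135),v=150);p("down")
for x,v,g in((-40,70,20),(-10,60,25),(0,50,25),(22,40,25)):
    r=manip.move_l(M(x,52,135),v=v,guard=g);p((x,r))
    if r: break
manip.hold(.3);p("hold")
for n in("scene","side"):
    c=cams.camera(n); np.savez(f"pics/{n}5.npz",**c);cv2.imwrite(f"pics/{n}5.png",cv2.resize(c["color"][100:350,200:450,::-1],None,fx=2.4,fy=2.4))
```

```text
down [-99.6  51.3 135.9] 12.43 [-0.5  0.4  0.4]
(-40, True) [-64.2  51.6 135.6] 13.02 [-6.6 -1.8  1.4]
hold [-65.4  51.7 134.9] 13.32 [-5.2 -2.5  1. ]
```

View pics/scene5.png

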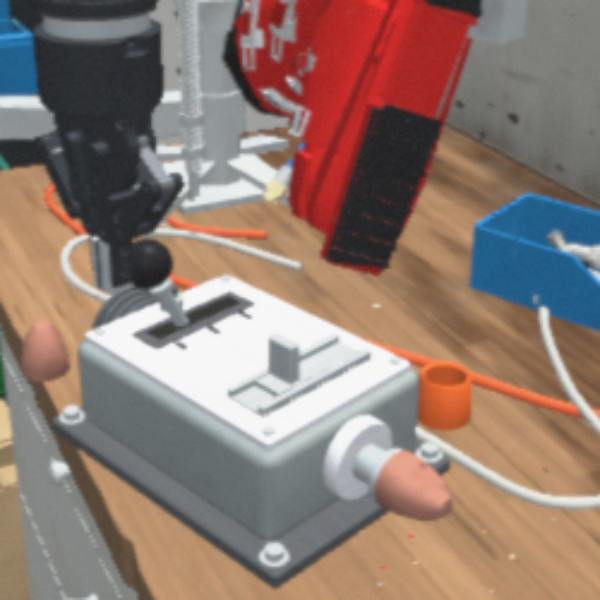

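View pics/side5.png

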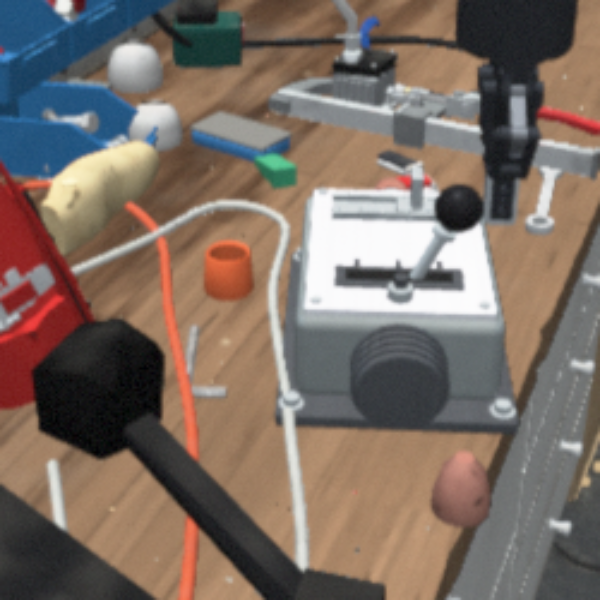

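The guard tripped on the first touch of the knob, which is still in neutral. I'll carry on with a higher guard; the fingertips are the part making contact.

Run:
```python
from h import *
from plant import manip,claw,cams
def p(t):
    o=manip.get_obs();print(t,inv(o["ee_pos"]).round(1),round(o["clock"],2),Rz.inv().apply(o["force"]).round(1))
for x,v,g in((-30,40,45),(0,40,45),(22,40,45)):
    r=manip.move_l(M(x,52,135),v=v,guard=g);p((x,r))
    if r: break
manip.hold(.3);p("hold")
for n in("scene","side"):
    c=cams.camera(n); np.savez(f"pics/{n}6.npz",**c);cv2.imwrite(f"pics/{n}6.png",cv2.resize(c["color"][100:350,200:450,::-1],None,fx=2.4,fy=2.4))
```

```text
(-30, False) [-30.   52.2 134.8] 14.44 [ 0.2 -0.3  0.4]
(0, False) [1.000e-01 5.220e+01 1.348e+02] 15.34 [ 0.7  1.  -0.2]
(22, False) [ 13.3  52.  134.7] 16.04 [-35.    1.3  15.6]
hold [ 13.3  52.  134.7] 16.34 [-34.2   2.9  14.4]
```

View pics/scene6.png

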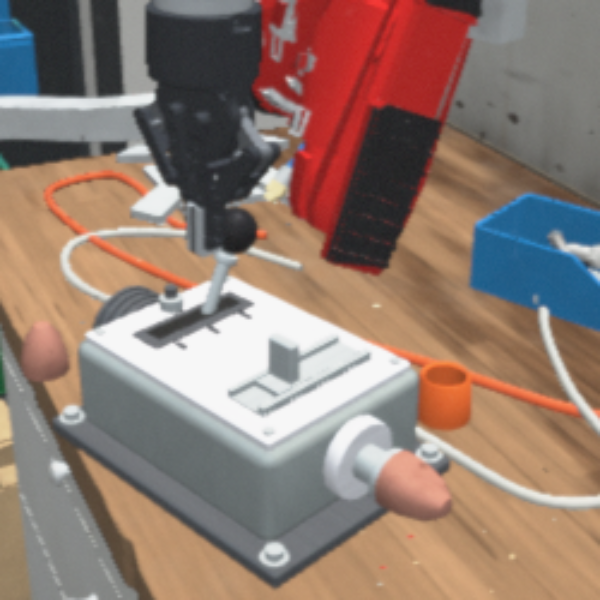

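View pics/side6.png

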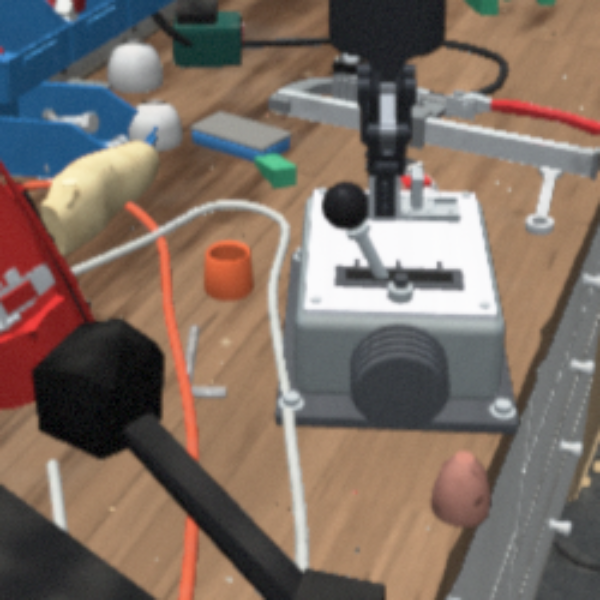

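The lever leans back against its hard stop with 35 N on it, and the knob is at scene crop (238,231) and side crop (346,205). I'll back off and measure.

Run:
```python
from h import *
from plant import manip,claw,cams
from scipy.optimize import least_squares
manip.move_l(M(-40,52,137),v=120)
manip.move_l(M(-60,52,260),v=200)
manip.hold(.3)
o=manip.get_obs();print(inv(o["ee_pos"]).round(1),o["clock"],o["force"].round(1))
for n in("scene","side"):
    c=cams.camera(n);np.savez(f"pics/{n}7.npz",**c);cv2.imwrite(f"pics/{n}7.png",cv2.resize(c["color"][100:350,200:450,::-1],None,fx=2.4,fy=2.4))
    m=inv(cloud(c).reshape(-1,3))
    k=(np.abs(m[:,1]+55)<16)&(m[:,2]>97)&(m[:,2]<119)&(abs(m[:,0])<40)
    print(n,"tab",np.percentile(m[k][:,0],[2,50,98]).round(1))
    K=m[(abs(m[:,1]-52)<25)&(m[:,2]>128)&(m[:,2]<172)&(m[:,0]>5)&(m[:,0]<75)]
    r=least_squares(lambda q:np.linalg.norm(K-q,axis=1)-17,K.mean(0)+[0,0,-8],loss="soft_l1");print("knob",len(K),r.x.round(1),np.abs(r.fun).mean())
    d=np.abs(c["color"].astype(int)-np.load(f"pics/{n}0.npz")["color"]).sum(2)
    for nm,p in dict(cone=(218,246),cap=(385,264)).items() if n=="scene" else dict(cone=(390,303),cap=(295,212),key=(283,255)).items():
        print(nm,"max colour change",d[p[1]-15:p[1]+15,p[0]-10:p[0]+10].mean().round(1))
```

```text
[-60.2  52.4 258.7] 18.1833 [-0.2  0.  -0.5]
scene tab [-22.1 -20.4 -12.6]
knob 319 [ 38.9  51.8 142.4] 0.8137783805831879
cone max colour change 4.1
cap max colour change 4.4
side tab [-19.4 -14.2 -10.7]
knob 332 [ 40.3  52.2 142.3] 0.8028628148103552
cone max colour change 6.0
cap max colour change 5.9
key max colour change 5.3
```

View pics/side7.png

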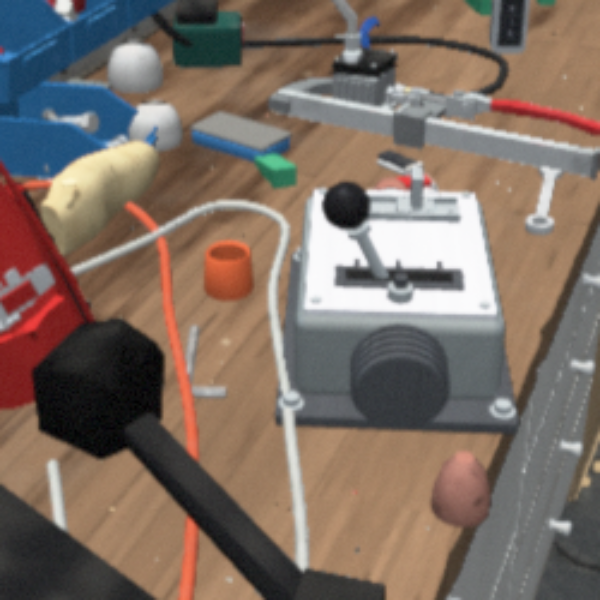

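The side view shows the lever leaning back and holding (knob at crop 346,205), the tab forward (417,185), the loose parts unmoved, and the arm clear of everything. I'm handing in.

```bash
python3 -c "
from plant import manip
manip.hand_in()
o=manip.get_obs();print(o['clock'],o['force'].round(1))"
```

```text
the job is handed in; nothing more can be done
the job is handed in; nothing more can be done
```

The spindle is ready to run in second gear, and I handed the job in at about 18 s of the 42 s allowed. With closed fingertips I slid the lock tab to its front stop, then pushed the knob through first gear to its second stop, where the hand held against about 35 N.

**Last checks, with the arm clear and no contact force:**
- **Gear lever:** the knob was at machine x of about 39–40 mm, z 142 mm (nominal 39 and 143), so it is at its second stop.
- **Lock tab:** it stood at x of about -16 mm, its released position, and did not move further when pushed against a 30 N guard.
- **Loose parts:** the spare cone, cap and hex key showed no visible change in the images.

**What disagreed or went off plan:**
- **Tab start position:** it measured about 11–12 mm at the start instead of the nominal 16 mm, so I saw only about 28 mm of travel. I relied on the final position and the hard stop instead.
- **First lever push:** it stopped early because the contact guard tripped on touching the knob. The lever was still in neutral, and I continued with a higher guard.

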